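# Quick spin on the mini centrifuge

### The arm

A 7-joint arm with a two-finger parallel gripper is mounted at the origin on a cart in front of the work surface, level with it; the furniture and walls round the work are solid. World frame = base frame: x ahead of the robot, y to its left, z up, the work surface at z = 0. Lengths are in m, angles in rad, forces in N, time in s.
With the tool pointing down it reaches from about 0.4 to 0.85 m from the base axis. Payload 10.4 kg.
Tool frame: the origin (TCP) lies midway between the tips of the shut fingers; the grasp point (between the pads) lies tcp_to_grasp behind it (tcp_to_grasp is the distance from the TCP to the grasp point, in m); z points along the fingers, x is the direction in which the jaws open and shut, and the axes are right-handed (so a half turn about z gives the same grasp; the last joint's range is limited). The gripper opens to 85 mm and grips with 20 to 120 N. Pads are 22 mm wide; open, the fingers measure 114 mm over their backs; the gripper's body (76 mm by 85 mm) begins 54 mm behind the grasp point. The pads swing forward as they close: fully open they stand 13 mm farther back than shut.
Start: joints at [1.21, 0.332, -0.065, 1.46, 0.022, 1.35, -0.088], TCP at [0.207, -0.59, 0.231] pointing down, gripper open.
Joint ranges: [-2.6, 2.6], [-0.5, 2.12], [-1.47, 1.34], [0.16, 2.42], [-1.27, 4.41], [0.06, 2.06], [-2.6, 2.6]. Speed limits (rad/s): [2.22, 2.22, 2.79, 2.79, 3.14, 3.14, 3.14].

### API

Orientations are given as a rotation vector (axis times angle).
In Python, from workcell import * gives the robot as it stands.
- The arm moves only by the tool drive_tool, never from a script. Its argument "targets" is a list of rows, each a list of 7 numbers: the closure, from -1 (fully open) to 1 (shut), so that 0 is half open, then the shift along the tool's x, y, z in mm, then the turn, a rotation vector about the tool's x, y, z in degrees. In form: [[grip, dx, dy, dz, wx, wy, wz], ...]. A call has 1 to 5 rows; each row is the pose to reach, as a shift and turn from the pose commanded when the call began, along the tool's axes at that moment; what a row does not reach only later rows make up. A row lasts 1/8 s, in which the tool goes at most 62.5 mm and 10.7 degrees, less where a joint would pass 70% of its speed; a pose out of reach is approached as far as the arm can. A call with a gripper value outside its range is refused whole. The fingers move at their own pace and stop on an object; the grip force is fixed at half the most. Time passes only in rows, so rows that repeat a pose let the fingers close. It gives the time, the measured TCP pose, the force and the opening at its end, in the units of the state.
- observe(): the state, without advancing time (a new reading comes with each control period).
- snapshot(name): name is "scene" or "top"; returns a dict with "image" (420x560x3 uint8, red, green, blue), "z_map" (420x560 float32, m along the optical axis (not along the pixel's ray), 0 where there is no reading), "camera_matrix" (3x3 intrinsics, pixels), "extrinsics" (4x4, takes a point from world to camera coordinates). Camera axes: x right, y down, z forward; pixel columns grow to the right and rows downward; lengths in m; the calibration is good to about 2 mm. A picture is of the moment at which its call begins.
- close_job(): hands the job in, once; it reports no verdict.
The state is a dict: "time_s": time; "q": joint angles; "dq": joint speeds; "joint_torque": joint torques, N m; "tcp_pos": TCP position; "tcp_rot": TCP orientation; "wrist_force": force on the tool from outside, world axes, zero at the start; "wrist_torque": the same for the moment, N m; "finger_gap": opening from 0.0 (shut) to 1.0 (fully open).
Only numpy, scipy, OpenCV 4.12 (cv2) and the standard library are available. Lean on these libraries where they do the work, as an engineer would, in place of code of your own. Each camera call takes 0.05 s, during which the arm holds its last target.

### The job

Give the tubes in the white mini centrifuge a quick spin: push its raised lid down until it is fully shut, then press the raised near end of the black rocker switch down until it has tipped right over, and then press the green button and keep it held down with the fingers; the program finishes while still holding it. Work in that order, leave the red button unpressed, do not lift the lid any higher, and leave the loose things on the bench where they are.

Things in the scene. Friction and masses are not known exactly. Their poses are not given: they have to be found in the camera images.
- centrifuge: white mini centrifuge fixed to the bench, 240 x 180 mm. Origin on the bench; its x points from the control deck (near the robot) to the lid hinge, z up. Deck: x -125 to -45 mm, 50 high. Bowl housing: x -45 to 115, 85 high. On the deck at x -84 and y -56, 0, +56 mm stand rocker, green and red button, in an order that varies; they turn with it
- lid (a joint): hinge angle of the lid (rad): 0 is shut, grows as it opens; it starts raised 0.3 to 0.65 and stays at whatever angle it is left at (stiff hinge, about 0.25 N m of friction, about 2 N pushed at lid_push)
- lid_push (a point): point on the top face of the white lid (150 long, 168 wide, 14 thick), on its centre line 85 mm from the hinge line; it moves with the lid. With the lid shut it lies 103 mm above the bench at centrifuge x = +23 mm, y = 0
- lid_hinge (a point): point on the lid's hinge line, at the middle of the lid's width, at centrifuge x = +108 mm, y = 0, 89 mm above the bench, at the level of the underside of the shut lid. The hinge line runs along the centrifuge's y axis
- mains (a joint): angle of the rocker switch (rad): about 0 is off (the near end stands raised), 0.35 is fully over, on (near half level). It stays where it is left; about 2 to 3 N at its near end moves it
- mains_end (a point): point on the top face of the raised near half of the black V-shaped rocker (two halves, each 26 long and 25 wide), 18 mm from its pivot towards the robot end of the centrifuge; a white ring marks it. It moves with the rocker: about 20 mm above the deck when off, 14 mm when fully over
- pulse (a joint): travel of the green button (m): 0 is up, 0.006 is fully down. A spring returns it; about 1.5 N starts it and 5 N holds it fully down
- pulse_top (a point): centre of the top of the green button, 28 mm in diameter, standing 10 mm out of a round grey housing 44 in diameter; its top is 72 mm above the bench when up. It is pressed straight down
- pulse_base: the round grey housing of the green button with the button in it; origin at its underside on the deck
- stop (a joint): travel of the red button (m): 0 is up, 0.006 fully down; to be left alone
- stop_top (a point): centre of the top of the red button, the same size as the green one
- blue_vial: sample vial with a blue cap, 24 diameter, 50 tall, loose to the right of the centrifuge; origin at its underside
- green_vial: sample vial with a green cap, 24 diameter, 50 tall, loose beside the left (+y) side of the centrifuge; origin at its underside
- marker: black and white marker pen, 135 long along its y, 17 thick, lying loose; origin under its middle
- tweezers: steel forceps, 132 long along its y, 9 high, lying loose; origin under its middle
- rubber_block: blue and white eraser, 19 x 42 x 12, loose; origin under its middle
- slip_box: small blue and white box, 31 x 31 x 14, loose; origin under its middle

How it is judged:
On the way, in this order (a step that is already met when the one before it is completed fails the run):
1. the lid is fully shut (value of joint lid below 0.03 rad), for 0.1 s.
2. then the rocker is tipped right over (value of joint mains above 0.27 rad), for 0.1 s.
3. then the green button is pressed down (value of joint pulse above 0.0035 m), for 0.2 s.
At the end, for the whole second after the job is handed in: The lid is shut (within 0.03 rad), the rocker is over (beyond 0.27 of 0.35 rad), the green button is held down by the fingers (beyond 3.5 of 6 mm, over 1 N), the red button is up, and each loose thing is within 20 mm of where it stood (value of joint lid below 0.03 rad and value of joint mains above 0.27 rad and value of joint pulse above 0.0035 m and value of joint stop below 0.002 m and contact force between the fingers and pulse_base above 1 N and distance of each of blue_vial, green_vial, marker, tweezers, rubber_block, slip_box from where it was at the start of the episode below 0.02 m); the arm keeps its last pose, push and grip.
It fails at once if the rocker is switched over while the lid is open (value of joint mains above 0.2 rad and value of joint lid above 0.06 rad).
It fails at once if the green button is pressed before the rocker is over (value of joint pulse above 0.003 m and value of joint mains below 0.2 rad).
It fails at once if the red button is pressed (value of joint stop above 0.003 m).
It fails at once if the lid is lifted higher than it stood (value of joint lid above 0.75 rad).
It fails at once if a loose thing is lifted, carried or pushed more than 20 mm, or a vial is knocked over (distance of any of blue_vial, green_vial, marker, tweezers, rubber_block, slip_box from where it was at the start of the episode above 0.02 m or angle between any of blue_vial, green_vial's own z axis and vertical above 0.5 rad).
It also fails if it takes over 40 s, if anything falls off the work surface, if the arm or the gripper's body presses on something with over 40 N, if the wrist force passes 120 N, or if a joint passes its speed limit or range.

## Working session

There is one attempt and no reset: what is moved stays moved. The work goes in short steps, Python scripts to look and compute and a tool call to move; the robot and the scene stay as the last step left them, time stands still between calls to the robot, and variables do not carry over. Pictures are saved under pics/ and viewed, and the job is handed in when it is done.

Besides the shell and the picture viewer there is one more tool, called after "Call:" in YAML: its name, and indented under it one key for each argument. drive_tool: Moves the arm, as the interface text tells. Its arguments: {"type":"object","properties":{"targets":{"type":"array","items":{"type":"array","items":{"type":"number"}}}},"required":["targets"]}

```bash
mkdir -p pics; ls; cat > h.py <<'E'
from workcell import *
import numpy as np, cv2
def save(s,n): cv2.imwrite('pics/'+n, cv2.cvtColor(s['image'],cv2.COLOR_RGB2BGR))
def pts(s):
    K=s['camera_matrix'];T=s['extrinsics'];z=s['z_map'];h,w=z.shape
    u,v=np.meshgrid(np.arange(w),np.arange(h))
    P=np.stack([(u-K[0,2])/K[0,0]*z,(v-K[1,2])/K[1,1]*z,z],-1)
    R=T[:3,:3];t=T[:3,3]
    W=(P-t)@R
    W[z<=0]=np.nan
    return W
E
python3 - <<'E'
from h import *
for n in('scene','top'):
    s=snapshot(n);save(s,n+'0.png');np.savez('/tmp/'+n+'0.npz',**s)
    print(s['camera_matrix'],s['extrinsics'])
print(observe())
E
```

```text
pics
[[542.14998911   0.         278.57138614]
 [  0.         542.14998911 213.31959961]
 [  0.           0.           1.        ]] [[-0.68770788 -0.72577673  0.01749321  0.44022084]
 [-0.47456019  0.43117216 -0.76738725  0.30433264]
 [ 0.54940922 -0.53603984 -0.64094524  1.16178547]
 [ 0.          0.          0.          1.        ]]
[[408.062609     0.         279.62268505]
 [  0.         408.062609   215.9113417 ]
 [  0.           0.           1.        ]] [[-0.01275115 -0.99991764  0.00145435  0.06091763]
 [-0.98952941  0.01240953 -0.14379688  0.55554007]
 [ 0.14376699 -0.0032727  -0.98960616  1.36180652]
 [ 0.          0.          0.          1.        ]]
{'time_s': 0.1, 'q': array([ 1.21042764,  0.3327744 , -0.06469185,  1.46094677,  0.02159568,
        1.3498731 , -0.08854574]), 'dq': array([-0.00061961, -0.0019874 , -0.00126954, -0.00287605,  0.0010197 ,
       -0.00013566,  0.00059083]), 'joint_torque': array([ 3.14516030e-03, -6.26745629e+01,  5.02317958e-02, -3.92429924e+01,
        1.63485634e-02,  7.02651712e-03,  4.19568516e-05]), 'tcp_pos': array([ 0.20698497, -0.58934219,  0.23057416]), 'tcp_rot': array([-2.56261675e+00,  1.81608573e+00,  1.72719731e-03]), 'wrist_force': array([-1.22750855,  0.16093404, -0.49696874]), 'wrist_torque': array([-0.00088704,  0.03196345, -0.00728862]), 'finger_gap': 0.9993884327174876}
```

View pics/scene0.png

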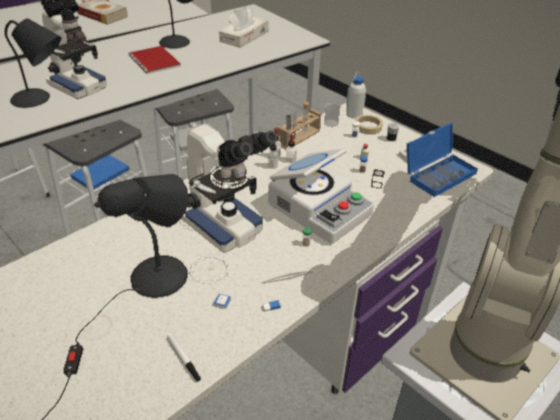

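View pics/top0.png

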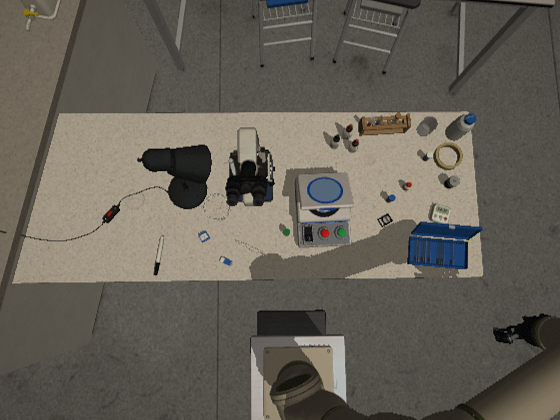

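The scene view shows the centrifuge at about (320,195). In the top view it is at (325,210), with the rocker at (308,233), red at (325,233) and green at (341,233). I'll measure these next.

```bash
python3 - <<'E'
from h import *
for n in('scene','top'):
    s=dict(np.load(f'/tmp/{n}0.npz'));W=pts(s);im=s['image'];hsv=cv2.cvtColor(im,cv2.COLOR_RGB2HSV)
    H,S,V=[hsv[...,i].astype(int) for i in range(3)]
    reg=(W[...,0]>.3)&(W[...,0]<.9)&(W[...,1]>-.4)&(W[...,1]<.3)&(W[...,2]>.03)
    for c,m in dict(red=((H<8)|(H>172))&(S>140)&(V>80),green=(H>50)&(H<90)&(S>100)&(V>50),blue=(H>100)&(H<125)&(S>80),black=(V<50)).items():
        N,L,st,ce=cv2.connectedComponentsWithStats((m&reg).astype(np.uint8))
        for i in range(1,N):
            if st[i,4]>8:
                p=W[L==i]; print(n,c,ce[i].round(1),st[i,4],np.median(p,0).round(4),p[:,2].min().round(3),p[:,2].max().round(3))
    y0,y1,x0,x1=(130,250,250,390) if n=='scene' else (160,255,270,400)
    cv2.imwrite(f'pics/{n}0c.png',cv2.resize(cv2.cvtColor(im[y0:y1,x0:x1],cv2.COLOR_RGB2BGR),None,fx=5,fy=5,interpolation=cv2.INTER_CUBIC))
E
```

```text
scene red [276.3 130.5] 15 [ 0.851  -0.1884  0.0972] 0.085 0.105
scene red [291.4 138.7] 15 [ 0.8029 -0.2072  0.0833] 0.069 0.099
scene red [343.3 204.9] 56 [ 0.4889 -0.0913  0.0712] 0.057 0.075
scene green [355.9 196. ] 50 [ 0.492  -0.1467  0.0707] 0.066 0.077
scene green [306.8 230.7] 35 [0.4998 0.0355 0.0496] 0.046 0.054
scene blue [408.  148.7] 22 [ 0.5106 -0.3982  0.1042] 0.087 0.119
scene blue [325.3 155.3] 10 [ 0.5918 -0.1266  0.1628] 0.152 0.168
scene blue [363.6 158.4] 29 [ 0.6133 -0.3299  0.049 ] 0.043 0.053
scene blue [327.6 162.3] 20 [ 0.556  -0.0912  0.1735] 0.171 0.177
scene blue [408.5 165.1] 27 [ 0.4982 -0.3964  0.0541] 0.03 0.077
scene blue [290.4 168.3] 10 [ 0.6456 -0.045   0.1287] 0.118 0.138
scene blue [322.7 176.9] 9 [ 0.5929 -0.1195  0.0929] 0.089 0.095
scene blue [332.  197.5] 46 [ 0.5297 -0.0895  0.0733] 0.067 0.078
scene blue [248.7 213.9] 125 [0.6536 0.0968 0.0455] 0.04 0.05
scene blue [208.6 226.1] 349 [0.6863 0.2063 0.0455] 0.037 0.051
scene black [260.3 143.4] 248 [0.5775 0.1281 0.3159] 0.068 0.343
scene black [239.7 140.7] 15 [0.6027 0.1616 0.3239] 0.317
[... 1225 characters left out ...]
 black [360.6 125.2] 31 [ 0.8741 -0.235   0.0537] 0.031 0.07
top black [348.3 128.9] 24 [ 0.8507 -0.1855  0.076 ] 0.066 0.099
top black [336.2 138.2] 33 [ 0.816  -0.1427  0.0798] 0.065 0.108
top black [354.  143.2] 22 [ 0.8025 -0.2051  0.0705] 0.046 0.094
top black [203.9 162.5] 412 [0.6959 0.284  0.2211] 0.174 0.24
top black [248.1 180.5] 1545 [0.6167 0.1409 0.3102] 0.032 0.353
top black [295. 192.] 9 [0.6366 0.     0.0532] 0.038 0.069
top black [323.4 212.7] 98 [ 0.558  -0.0908  0.086 ] 0.08 0.093
top black [386.1 218.9] 37 [ 0.5405 -0.3099  0.0461] 0.041 0.051
top black [414.6 228.7] 15 [ 0.5014 -0.3971  0.0649] 0.034 0.114
top black [307.9 233.3] 107 [ 0.4933 -0.0398  0.0654] 0.053 0.075
```

```bash
python3 - <<'E'
from h import *
s=dict(np.load('/tmp/top0.npz'));W=pts(s)
# lid plane, deck plane points
for r in range(168,252,4):
    print(r,[tuple(W[r,c].round(3)) for c in (300,325,348)])
E
```

```text
168 [(np.float64(0.737), np.float64(-0.022), np.float64(-0.007)), (np.float64(0.735), np.float64(-0.112), np.float64(-0.004)), (np.float64(0.733), np.float64(-0.194), np.float64(0.001))]
172 [(np.float64(0.722), np.float64(-0.022), np.float64(-0.006)), (np.float64(0.721), np.float64(-0.112), np.float64(-0.006)), (np.float64(0.718), np.float64(-0.194), np.float64(0.002))]
176 [(np.float64(0.678), np.float64(-0.015), np.float64(0.113)), (np.float64(0.677), np.float64(-0.098), np.float64(0.112)), (np.float64(0.703), np.float64(-0.193), np.float64(0.002))]
180 [(np.float64(0.663), np.float64(-0.014), np.float64(0.119)), (np.float64(0.662), np.float64(-0.096), np.float64(0.121)), (np.float64(0.66), np.float64(-0.171), np.float64(0.122))]
184 [(np.float64(0.648), np.float64(-0.014), np.float64(0.126)), (np.float64(0.646), np.float64(-0.094), np.float64(0.132)), (np.float64(0.645), np.float64(-0.169), np.float64(0.132))]
188 [(np.float64(0.633), np.float64(-0.013), np.float64(0.133)), (np.float64(0.631), np.float64(-0.093), np.float64(0.137)), (np.float64(0.63), np.float64(-0.167), np.float
[... 2074 characters left out ...]
.014), np.float64(0.051)), (np.float64(0.482), np.float64(-0.097), np.float64(0.07)), (np.float64(0.483), np.float64(-0.176), np.float64(0.054))]
240 [(np.float64(0.472), np.float64(-0.014), np.float64(0.048)), (np.float64(0.47), np.float64(-0.098), np.float64(0.053)), (np.float64(0.469), np.float64(-0.176), np.float64(0.054))]
244 [(np.float64(0.459), np.float64(-0.014), np.float64(0.044)), (np.float64(0.457), np.float64(-0.098), np.float64(0.053)), (np.float64(0.456), np.float64(-0.177), np.float64(0.045))]
248 [(np.float64(0.448), np.float64(-0.016), np.float64(-0.002)), (np.float64(0.447), np.float64(-0.103), np.float64(-0.001)), (np.float64(0.446), np.float64(-0.184), np.float64(-0.0))]
```

View pics/top0c.png

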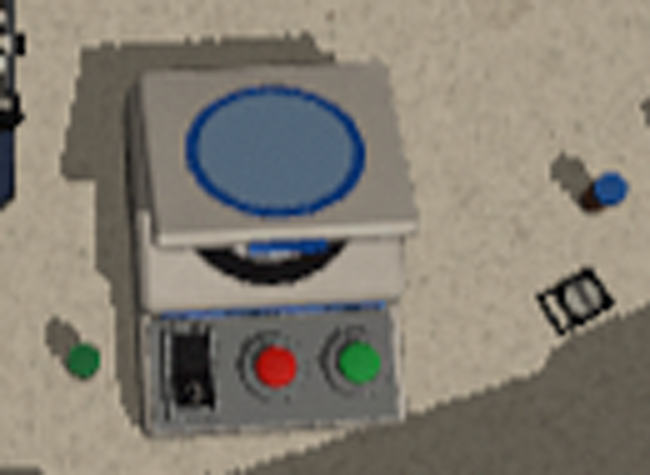

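View pics/scene0c.png

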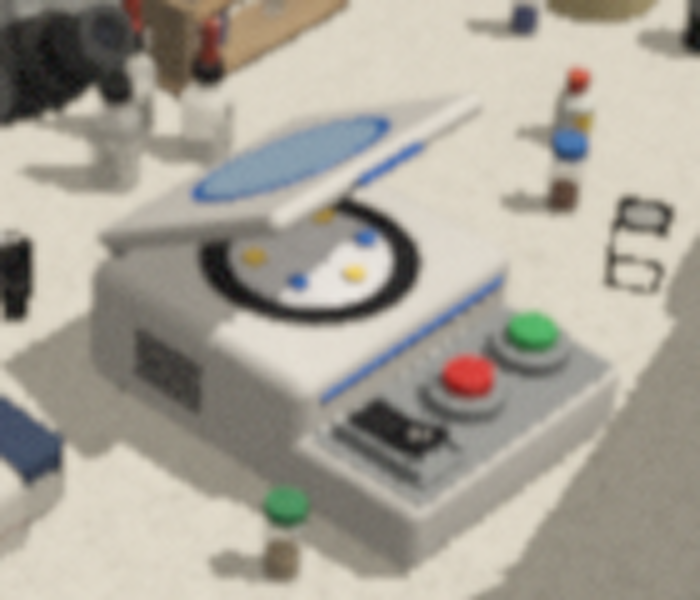

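```bash
python3 - <<'E'
from h import *
def ray(s,u,v,z):
    K=s['camera_matrix'];T=s['extrinsics'];R=T[:3,:3];c=-R.T@T[:3,3]
    d=R.T@np.linalg.inv(K)@[u,v,1]; return c+d*(z-c[2])/d[2]
t=dict(np.load('/tmp/top0.npz'));sc=dict(np.load('/tmp/scene0.npz'))
print('green',ray(t,341.3,232.1,.070),ray(sc,355.9,196,.070))
print('red',ray(t,324.7,232.8,.070),ray(sc,343.3,204.9,.07))
print('rock',ray(t,307.9,233.3,.062))
W=pts(t);
# yaw from housing deck edges: deck pixels by z
m=(abs(W[...,2]-.05)<.006)&(W[...,0]>.44)&(W[...,0]<.53)&(abs(W[...,1]+.1)<.1)
r=cv2.minAreaRect(np.float32(W[m][:,:2]));print(r)
m=(W[...,2]>.1)&(W[...,2]<.2)&(W[...,0]>.5)&(W[...,0]<.7)&(W[...,1]<.02)&(W[...,1]>-.2)
p=W[m];A=np.c_[p[:,:2],np.ones(len(p))];k=np.linalg.lstsq(A,p[:,2],rcond=None)[0];print('lid plane',k,np.arctan(np.hypot(*k[:2])),np.arctan2(-k[1],-k[0]))
E
```

```text
green [ 0.49465539 -0.15148647  0.07      ] [ 0.49307448 -0.14722329  0.07      ]
red [ 0.49300491 -0.09592109  0.07      ] [ 0.49064955 -0.09295304  0.07      ]
rock [ 0.49284404 -0.04031568  0.062     ]
((0.49020078778266907, -0.09456047415733337), (0.1798846274614334, 0.07859727740287781), 89.65555572509766)
lid plane [-0.5779139  -0.02212206  0.50158154] 0.5243386208789255 0.0382604738310957
```

Call:
drive_tool:
  targets:
    - [1, 0, 0, -20, 0, 0, 9.7]
    - [1, 0, 0, -40, 0, 0, 19.4]
    - [1, 0, 0, -40, 0, 0, 19.4]
    - [1, 0, 0, -40, 0, 0, 19.4]

```text
time_s: 0.6
tcp_pos: [0.2071, -0.5893, 0.2702]
tcp_rot: [-2.225, 2.218, 0.002]
wrist_force: [-0.0, 0.2, 0.3]
finger_gap: 0.144
```

Call:
drive_tool:
  targets:
    - [1, -48, -38, 0, 0, 0, 0]
    - [1, -96, -76, 0, 0, 0, 0]
    - [1, -144, -114, 0, 0, 0, 0]
    - [1, -192, -152, 0, 0, 0, 0]
    - [1, -240, -190, 0, 0, 0, 0]

```text
time_s: 1.23
tcp_pos: [0.3979, -0.3479, 0.2703]
tcp_rot: [2.224, -2.219, -0.002]
wrist_force: [0.7, -0.1, -0.8]
finger_gap: -0.001
```

Call:
drive_tool:
  targets:
    - [1, -48, -38, 0, 0, 0, 0]
    - [1, -96, -76, 0, 0, 0, 0]
    - [1, -144, -114, 0, 0, 0, 0]
    - [1, -192, -152, 0, 0, 0, 0]
    - [1, -240, -190, 0, 0, 0, 0]

```text
time_s: 1.85
tcp_pos: [0.5881, -0.1085, 0.2702]
tcp_rot: [2.223, -2.219, -0.001]
wrist_force: [0.8, -1.5, 1.0]
finger_gap: -0.002
```

Call:
drive_tool:
  targets:
    - [1, -14, 0, 40, 0, 0, 0]
    - [1, -14, 0, 75, 0, 0, 0]
    - [1, -14, 0, 95, 0, 0, 0]
    - [1, -14, 0, 105, 0, 0, 0]
    - [1, -14, 0, 115, 0, 0, 0]

```text
time_s: 2.48
tcp_pos: [0.5877, -0.096, 0.1561]
tcp_rot: [-2.222, 2.221, -0.001]
wrist_force: [-0.2, -0.3, 2.3]
finger_gap: 0.001
```

Call:
drive_tool:
  targets:
    - [1, 0, 0, 10, 0, 0, 0]
    - [1, 0, 0, 20, 0, 0, 0]
    - [1, 0, 0, 30, 0, 0, 0]
    - [1, 0, 0, 40, 0, 0, 0]
    - [1, 0, 0, 46, 0, 0, 0]

```text
time_s: 3.1
tcp_pos: [0.5873, -0.096, 0.1095]
tcp_rot: [2.22, -2.222, -0.001]
wrist_force: [-0.4, 0.3, 1.5]
finger_gap: -0.001
```

Call:
drive_tool:
  targets:
    - [1, 0, 0, 4, 0, 0, 0]
    - [1, 0, 0, 7, 0, 0, 0]
    - [1, 0, 0, 9, 0, 0, 0]
    - [1, 0, 0, 10, 0, 0, 0]

```text
time_s: 3.6
tcp_pos: [0.5877, -0.096, 0.1029]
tcp_rot: [2.22, -2.222, 0.002]
wrist_force: [-14.6, 0.8, 29.4]
finger_gap: 0.0
```

Call:
drive_tool:
  targets:
    - [1, 0, 0, -10, 0, 0, 0]
    - [1, 0, 0, -45, 0, 0, 0]
    - [1, 0, 60, -55, 0, 0, 0]
    - [1, -28, 114, -55, 0, 0, 0]
    - [1, -56, 160, -55, 0, 0, 0]

```text
time_s: 4.22
tcp_pos: [0.4261, -0.0394, 0.1554]
tcp_rot: [-2.219, 2.223, -0.002]
wrist_force: [0.2, 1.3, 1.0]
finger_gap: -0.001
```

```bash
python3 - <<'E'
from h import *
for n in('scene','top'):
    s=snapshot(n);W=pts(s);im=s['image'];np.savez('/tmp/'+n+'1.npz',**s)
    y0,y1,x0,x1=(130,250,250,390) if n=='scene' else (160,255,270,400)
    cv2.imwrite(f'pics/{n}1c.png',cv2.resize(cv2.cvtColor(im[y0:y1,x0:x1],cv2.COLOR_RGB2BGR),None,fx=5,fy=5,interpolation=cv2.INTER_CUBIC))
    m=(W[...,2]>.08)&(W[...,2]<.12)&(W[...,0]>.55)&(W[...,0]<.675)&(W[...,1]<-.02)&(W[...,1]>-.17)
    p=W[m];A=np.c_[p[:,:2],np.ones(len(p))];print(n,np.linalg.lstsq(A,p[:,2],rcond=None)[0],np.median(p[:,2]))
E
```

```text
scene [-3.36163421e-03 -9.89407849e-05  1.05324443e-01] 0.10329689492480607
top [ 0.00091863 -0.00034883  0.1033702 ] 0.10394483968133225
```

View pics/scene1c.png

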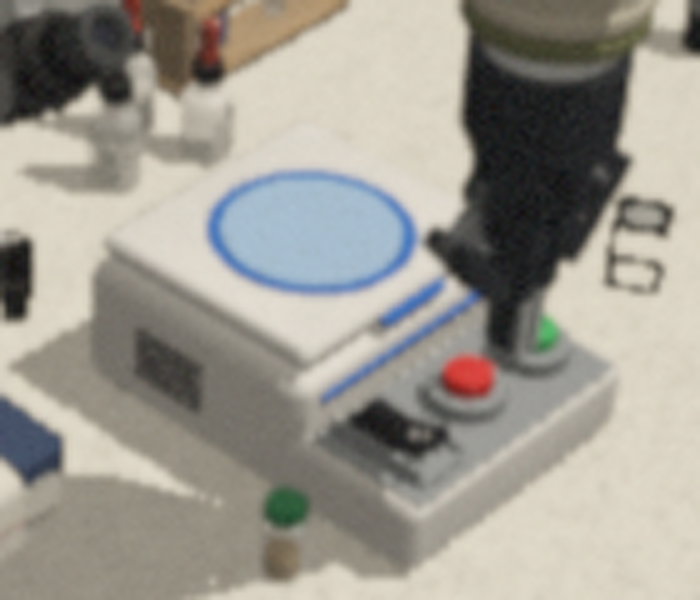

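View pics/top1c.png

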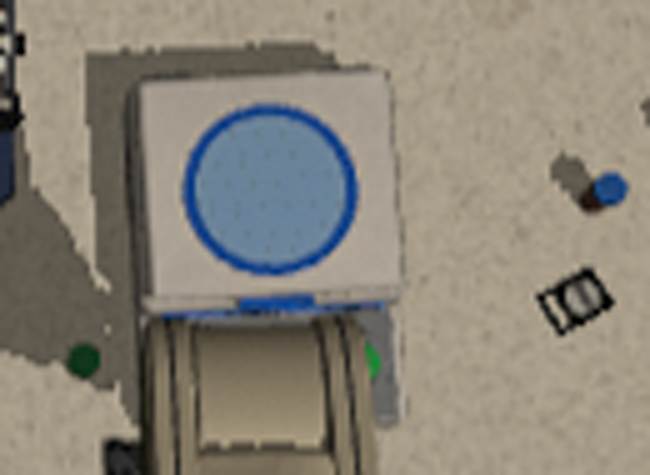

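The lid is flat: top face at z≈0.103, with the lid edge at scene crop (300,350). Rocker next. I overshot x, so I'll correct by 47 mm on the way down.

Call:
drive_tool:
  targets:
    - [1, 0, -47, 0, 0, 0, 0]
    - [1, 0, -47, 40, 0, 0, 0]
    - [1, 0, -47, 70, 0, 0, 0]
    - [1, 0, -47, 78, 0, 0, 0]
    - [1, 0, -47, 82, 0, 0, 0]

```text
time_s: 4.95
tcp_pos: [0.4752, -0.04, 0.0738]
tcp_rot: [-2.22, 2.222, -0.001]
wrist_force: [-0.2, 0.3, -0.0]
finger_gap: -0.003
```

Call:
drive_tool:
  targets:
    - [1, 0, 0, 3, 0, 0, 0]
    - [1, 0, 0, 6, 0, 0, 0]
    - [1, 0, 0, 9, 0, 0, 0]
    - [1, 0, 0, 11, 0, 0, 0]
    - [1, 0, 0, 11, 0, 0, 0]

```text
time_s: 5.58
tcp_pos: [0.4747, -0.04, 0.0638]
tcp_rot: [2.22, -2.222, 0.001]
wrist_force: [-11.0, 1.2, 23.6]
finger_gap: 0.0
```

Call:
drive_tool:
  targets:
    - [1, 0, 0, -30, 0, 0, 0]
    - [1, 0, 0, -60, 0, 0, 0]
    - [1, 50, -9, -60, 0, 0, 0]
    - [1, 109, -19, -60, 0, 0, 0]
    - [1, 109, -19, -60, 0, 0, 0]

```text
time_s: 6.2
tcp_pos: [0.4933, -0.154, 0.1221]
tcp_rot: [2.212, -2.23, 0.002]
wrist_force: [-0.3, 0.8, -1.0]
finger_gap: -0.003
```

```bash
python3 - <<'E'
from h import *
s=snapshot('scene');im=s['image']
cv2.imwrite('pics/scene2c.png',cv2.resize(cv2.cvtColor(im[130:250,250:390],cv2.COLOR_RGB2BGR),None,fx=5,fy=5,interpolation=cv2.INTER_CUBIC))
E
```

```text
(no output)
```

View pics/scene2c.png

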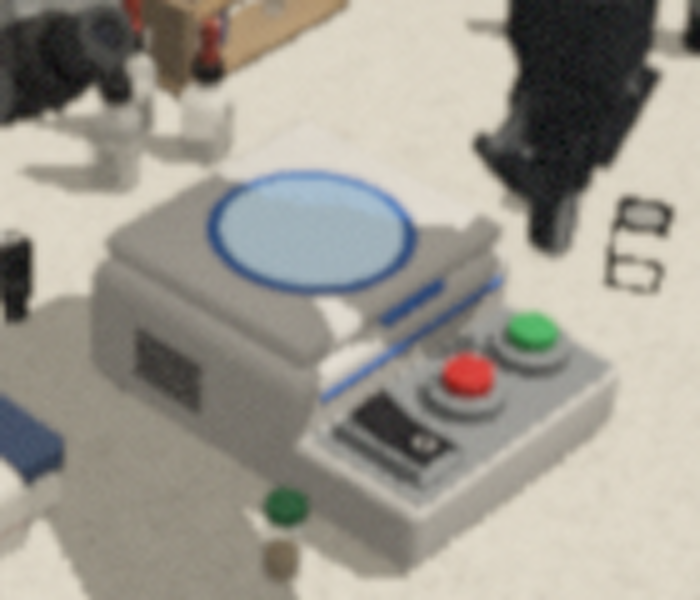

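The rocker is tipped over: the near half with the ring at crop (425,440) lies flat, and the far half at (375,405) is raised. Lid still shut. Next, the green button.

Call:
drive_tool:
  targets:
    - [1, 0, 0, 25, 0, 0, 0]
    - [1, 0, 0, 42, 0, 0, 0]
    - [1, 0, 0, 46, 0, 0, 0]
    - [1, 0, 0, 46, 0, 0, 0]

```text
time_s: 6.75
tcp_pos: [0.4937, -0.1486, 0.0765]
tcp_rot: [-2.221, 2.222, 0.0]
wrist_force: [0.2, -0.4, 0.4]
finger_gap: 0.001
```

Call:
drive_tool:
  targets:
    - [1, 0, 0, 4, 0, 0, 0]
    - [1, 0, 0, 8, 0, 0, 0]
    - [1, 0, 0, 10, 0, 0, 0]
    - [1, 0, 0, 12, 0, 0, 0]
    - [1, 0, 0, 12, 0, 0, 0]

```text
time_s: 7.38
tcp_pos: [0.4942, -0.149, 0.0659]
tcp_rot: [-2.22, 2.222, -0.002]
wrist_force: [-4.8, 1.7, 18.4]
finger_gap: -0.005
```

Call:
drive_tool:
  targets:
    - [1, 0, 0, 0, 0, 0, 0]
    - [1, 0, 0, 0, 0, 0, 0]
    - [1, 0, 0, 0, 0, 0, 0]

```text
time_s: 7.75
tcp_pos: [0.4942, -0.149, 0.0659]
tcp_rot: [-2.22, 2.222, -0.002]
wrist_force: [-4.8, 2.2, 17.3]
finger_gap: -0.002
```

```bash
python3 - <<'E'
from h import *
s=snapshot('scene');save(s,'scene3.png');im=s['image']
cv2.imwrite('pics/scene3c.png',cv2.resize(cv2.cvtColor(im[130:250,250:390],cv2.COLOR_RGB2BGR),None,fx=5,fy=5,interpolation=cv2.INTER_CUBIC))
o=observe();print(o['tcp_pos'],o['wrist_force'])
E
```

```text
[ 0.49420499 -0.14901986  0.06589753] [-4.371903    2.73026149 17.90246416]
```

View pics/scene3c.png

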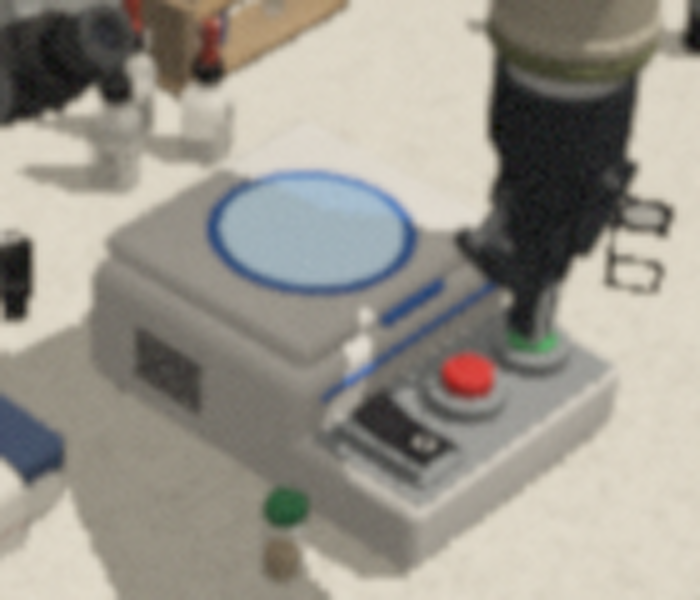

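The fingers are on the green button at crop (530,340), and it is pressed down. The red button is up, the rocker is over, the lid is shut and the green vial hasn't moved. Handing in.

```bash
python3 -c "
from workcell import *
print(close_job()); o=observe(); print(o['time_s'],o['tcp_pos'],o['wrist_force'])"
```

```text
the job is handed in; nothing more can be done
None
the job is handed in; nothing more can be done
```

I shut the lid, tipped the rocker over and pressed the green button, in that order. The job was handed in at about 8 s with the shut fingers still holding the button down. `close_job()` gave no verdict.

What the last checks showed:
- **Lid:** after the push, the depth images put its top face level at z ≈ 0.103 m, which is the shut height. It still looked shut in the last picture.
- **Rocker:** the fingers stopped at z ≈ 0.064 m with about 24 N, so it was against its end stop. The picture after that showed the near half flat and the far half raised.
- **Green button:** the fingers held it at z ≈ 0.066 m with about 18 N, which matches its full 6 mm of travel.
- **Red button and loose things:** the red button looked up. The green vial looked where it started in the last close-up. I did not re-measure the loose things at the end, but the gripper never came near them.

No check failed. The two cameras disagreed by 2 to 4 mm on the button positions, so I used the values in between. I also overshot x by 47 mm on the way to the rocker, in clear air, and corrected it before going down.

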